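# Make up two kits of mould fittings

### The job

Make up the two kits of mould fittings: in the three-bay tray, the long wooden bar goes in the long narrow bay, and the pale turned-wood former and the steel angle plate go in the two square bays, one in each, whichever way round; in the two-bay tray, the short wooden bar goes in the narrow bay and the plaster key block in the wide one. Set each piece fully inside its bay, flat on the tray floor and the same way up as it stands now, and leave the rubber bung, the steel ring and the small jar among the stock where they are.

Things in the scene. Friction and masses are not known exactly. Their poses are not given: they have to be found in the camera images.
- tray_three: The larger, three-bay tray, sizes in mm: white floor, grey rims, fixed, 155 (x) by 179 (y), floor 3 thick; rims and dividers 5 wide, tops 9 above the table. Origin: centre of underside, z up, x within 0.2 rad of world x. Narrow bay on its -x side, 56 (x) by 169 (y) inside, centre (-44.5, 0). On its +x side two squarish bays side by side, 84 (x) by 82 (y), centres (30.5, 43.5) and (30.5, -43.5).
- tray_two: The smaller, two-bay tray, sizes in mm: white floor, grey rims, fixed, 155 (x) by 128 (y), floor 3 thick; rims and dividers 5 wide, tops 9 above the table. Origin: centre of underside, z up, x within 0.2 rad of world x. Narrow bay on its -x side, 56 (x) by 118 (y) inside, centre (-44.5, 0). On its +x side one wide bay, 84 (x) by 118 (y), centre (30.5, 0).
- bar_long: Loose. The longer of two brown wooden spacer bars, 125 mm along its x, 24 mm wide (y), 34 mm high, about 75 g. Origin: centre of the underside; z up.
- bar_short: Loose. The shorter of the two brown wooden spacer bars, 75 mm along its x, 24 mm wide (y), 34 mm high, about 45 g. Origin: centre of the underside; z up.
- former: Loose. Turned pale-wood pouring-hole former: a round foot 54 mm in diameter and 10 mm thick, sloping in to a plain round stem 28 mm in diameter that runs from 14 to 60 mm above the underside; about 45 g. Origin: centre of the underside; z up along the stem.
- angle_plate: Loose. Dark steel angle plate (L shape), about 230 g: a flat foot 50 mm along its x by 40 mm along its y, 8 mm thick, and an upright wall 8 mm thick at the foot's -x end (centred at x = -21 mm), 40 mm wide in y, reaching 50 mm above the underside. Origin: centre of the foot's underside; z up.
- key_block: Loose. White plaster mould-key block, 60 mm along its x, 40 mm wide (y), 36 mm high, with a half-ball of 12 mm radius on the middle of its top (48 mm high in all), about 110 g. Origin: centre of the underside; z up.
- bung: Loose bystander. Black rubber bung, a plain cylinder 36 mm in diameter, 30 mm high. Origin: centre of the underside; z up.
- steel_ring: Loose bystander. Flat bright steel ring, 36 mm outside and 18 mm inside diameter, 10 mm thick. Origin: centre of the underside; z up.
- jar: Loose bystander. Small glass jar with a white cap, 36 mm in diameter, 50 mm high. Origin: centre of the underside; z up.

How it is judged:
By the outcome, as a careful person would: the job done as asked, in the order asked, and still so for the second after the job is handed in, with the robot touching nothing.
It also fails if it takes over 120 s, if anything falls off the work surface, if the arm or the gripper's body presses on something with over 40 N, if the wrist force passes 120 N, or if a joint passes its speed limit or range.

### The arm

A 6-joint arm with a two-finger parallel gripper is mounted at the origin on the work surface. World frame = base frame: x ahead of the robot, y to its left, z up, the work surface at z = 0. Lengths are in m, angles in rad, forces in N, time in s.
With the tool pointing down it reaches from about 0.275 to 0.875 m from the base axis. Payload 12.5 kg.
Tool frame: the origin (TCP) lies on the centre line of the jaws, within the pads' length; the fingertips stand r.finger_overhang ahead of it and the grasp point (between the pads) lies 3 mm ahead of it (r.finger_overhang is the distance from the TCP to the fingertips, in m); z points along the fingers, y is the line along which they close (so a half turn about z gives the same grasp; the last joint's range is limited). The gripper opens to 85 mm and grips with 20 to 120 N. Pads are 22 mm wide; open, the fingers measure 114 mm over their backs; the gripper's body (76 mm by 85 mm) begins 54 mm behind the grasp point. The pads swing forward as they close: fully open they stand 13 mm farther back than shut.
Start: joints at [-1.429, 0.351, 1.652, -0, 1.139, -0.085], TCP at [0.124, -0.536, 0.253] pointing down, gripper open.
Joint ranges: [-2.75, 2.75], [-0.79, 2.1], [0.01, 2.65], [-1.57, 4.71], [0.07, 3.14], [-2.87, 2.87]. Speed limits (rad/s): [2.22, 2.22, 2.79, 3.14, 3.14, 3.14].

### API

Orientations are given as a unit quaternion [x, y, z, w].
In Python, from cell import r, optics gives the robot as it stands. The module is installed in compiled form; this text tells all that it offers. Calls block until the motion is done:
- r.move_to(position, orientation): joint-space move of the TCP to a pose.
- r.move_linear(position, rot=None, vel=0.15): straight line of the TCP; rot=None keeps the orientation; vel is the mean speed in m/s.
- r.set_joints(angles): joint-space move.
- r.set_gripper(opening, squeeze=None): opening from 0.0 (shut) to 1.0 (fully open); squeeze is the grip in N (None keeps the last); returns when the fingers have stopped.
- r.sleep(seconds).
- r.inverse_kinematics(position, orientation): joint angles nearest the present ones, or None.
- optics.get_image(name): name is "scene" or "top" or "wrist"; returns a dict with "pixels" (420x560x3 uint8, red, green, blue), "depth" (420x560 float32, m along the optical axis (not along the pixel's ray), 0 where there is no reading), "fx", "fy", "cx", "cy" (pixels), "camera_from_world" (4x4, takes a point from world to camera coordinates); the wrist camera has in their place "mount" (4x4, takes a point from camera to tool coordinates, whose origin is the TCP and whose axes are the flange's). Camera axes: x right, y down, z forward; pixel columns grow to the right and rows downward; lengths in m; the calibration is good to about 2 mm. A picture is of the moment at which its call begins: read the wrist's pose just before it.
A pose or a line that the arm cannot do raises r.PlanningError and nothing moves.
- r.hand_in(): hands the job in; it is judged then, once.
Readings, each from a call of its own:
- r.current_t(): time.
- r.current_q(): joint angles.
- r.current_qvel(): joint speeds.
- r.current_effort(): joint torques, N m.
- r.current_tool_pos(): TCP position.
- r.current_ee_rot(): TCP orientation.
- r.current_contact_force(): force on the tool from outside, world axes, zero at the start.
- r.current_torque(): the same for the moment, N m.
- r.current_opening(): opening from 0.0 (shut) to 1.0 (fully open).
- r.current_finger_force(): force on a finger pad.
Only numpy, scipy, OpenCV 4.12 (cv2) and the standard library are available. Lean on these libraries where they do the work, as an engineer would, in place of code of your own. Each camera call takes 0.05 s, during which the arm holds its last target. There are 200 camera calls.

## Working session

There is one attempt and no reset: what is moved stays moved. The work goes in short steps, each a Python script; the robot and the scene stay as the last script left them, time stands still between calls to the robot, and variables do not carry over. Pictures are saved under pics/ and viewed, at most 14 in all, crops included, and the job is handed in when it is done.

```bash
mkdir -p pics
python3 - <<'E'
from cell import r, optics
import cv2, numpy as np
for n in ["scene","top"]:
    d=optics.get_image(n)
    cv2.imwrite(f"pics/{n}0.png",d["pixels"][:,:,::-1])
    np.savez(f"{n}0.npz",**d)
    print(n,d["fx"],d["cx"],d["cy"]);print(np.round(np.linalg.inv(d["camera_from_world"]),3), (d["depth"]>0).mean())
print(r.current_ee_rot(),r.finger_overhang,r.current_t())
d=optics.get_image("wrist");print(d["mount"],d["fx"])
E
```

```text
scene 422.62420051597525 279.7210985823108 222.78362906351194
[[-0.871  0.276 -0.406  0.847]
 [ 0.491  0.476 -0.73   0.569]
 [-0.008 -0.835 -0.55   0.464]
 [ 0.     0.     0.     1.   ]] 0.9958078231292516
top 533.3310559397041 273.9330860832804 213.413798854886
[[ 0.012 -0.984  0.178  0.327]
 [-1.    -0.016 -0.024  0.013]
 [ 0.027 -0.178 -0.984  1.121]
 [ 0.     0.     0.     1.   ]] 0.9961607142857143
[ 9.93579721e-01  1.13132965e-01 -1.83486700e-05 -5.20163625e-04] 0.022 0.1
[[ 4.34555726e-04 -9.65409972e-01 -2.60736260e-01  6.76680822e-02]
 [ 9.99999822e-01  5.26072737e-04 -2.81204530e-04 -5.72954699e-05]
 [ 4.08643895e-04 -2.60736091e-01  9.65410029e-01 -1.20885119e-01]
 [ 0.00000000e+00  0.00000000e+00  0.00000000e+00  1.00000000e+00]] 330.7295673917244
```

View pics/top0.png

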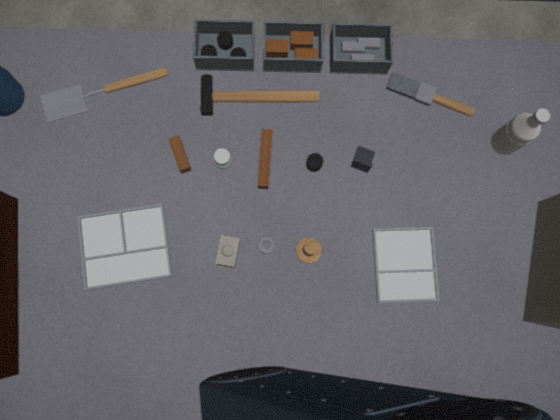

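View pics/scene0.png

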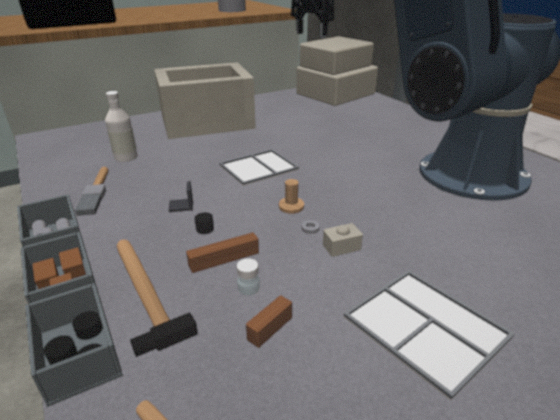

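The top view shows the pieces as short bar (180,154), jar (222,157), long bar (265,158), bung (315,162), angle plate (363,158), key block (228,250), ring (266,245) and former (309,250). Tray_three is at (125,245) and tray_two at (405,265). The scene view shows them all standing upright. Next I'll take close wrist views.

```bash
cat > h.py <<'E'
from cell import r, optics
import cv2, numpy as np
from scipy.spatial.transform import Rotation as R
def shot(n):
    if n=="wrist":
        p=np.array(r.current_tool_pos()); q=r.current_ee_rot()
    d=optics.get_image(n)
    if n=="wrist":
        T=np.eye(4);T[:3,:3]=R.from_quat(q).as_matrix();T[:3,3]=p
        W=T@d["mount"]
    else: W=np.linalg.inv(d["camera_from_world"])
    return dict(im=d["pixels"],dep=d["depth"],K=[d["fx"],d["fy"],d["cx"],d["cy"]],W=W)
def rays(d,uv):
    uv=np.atleast_2d(np.asarray(uv,float));fx,fy,cx,cy=d["K"]
    v=np.c_[(uv[:,0]-cx)/fx,(uv[:,1]-cy)/fy,np.ones(len(uv))]
    return d["W"][:3,3],v@d["W"][:3,:3].T
def onplane(d,uv,z):
    o,v=rays(d,uv);return (o+v*((z-o[2])/v[:,2])[:,None])[:,:2]
def tri(views):  # [(d,uv)...] -> least-squares ray crossing
    A=np.zeros((3,3));b=np.zeros(3)
    for d,uv in views:
        o,v=rays(d,uv);v=v[0]/np.linalg.norm(v[0]);P=np.eye(3)-np.outer(v,v);A+=P;b+=P@o
    return np.linalg.solve(A,b)
def down(yaw): # tool x at world angle yaw, tool z down
    return (R.from_euler('z',yaw)*R.from_quat([1,0,0,0])).as_quat()
E
python3 - <<'E'
from h import *
import pickle
d=shot("top")
for n,uv in dict(short=(180,154),jar=(222,157),long=(265,158),bung=(315,162),angle=(363,158),key=(228,250),ring=(266,245),former=(309,250),t3=(125,245),t2=(405,265)).items():
    print(n,onplane(d,uv,0.02).round(3))
V={}
V['top']=d; V['scene']=shot('scene')
for i,(x,y) in enumerate([(.40,-.20),(.40,-.02),(.42,.12),(.36,.27)]):
    r.move_to([x,y,.27],down(0)); V[i]=shot("wrist")
pickle.dump(V,open('V.pkl','wb'))
cv2.imwrite('pics/w.png',cv2.resize(np.vstack([np.hstack([V[0]['im'],V[1]['im']]),np.hstack([V[2]['im'],V[3]['im']])])[:,:,::-1],(800,600),interpolation=cv2.INTER_AREA))
print(r.current_t())
E
```

```text
short [[0.652 0.188]]
jar [[0.647 0.098]]
long [[0.647 0.006]]
bung [[ 0.64  -0.101]]
angle [[ 0.651 -0.204]]
key [[0.448 0.08 ]]
ring [[0.46  0.002]]
former [[ 0.45  -0.088]]
t3 [[0.455 0.292]]
t2 [[ 0.422 -0.287]]
4.1167
```

View pics/w.png

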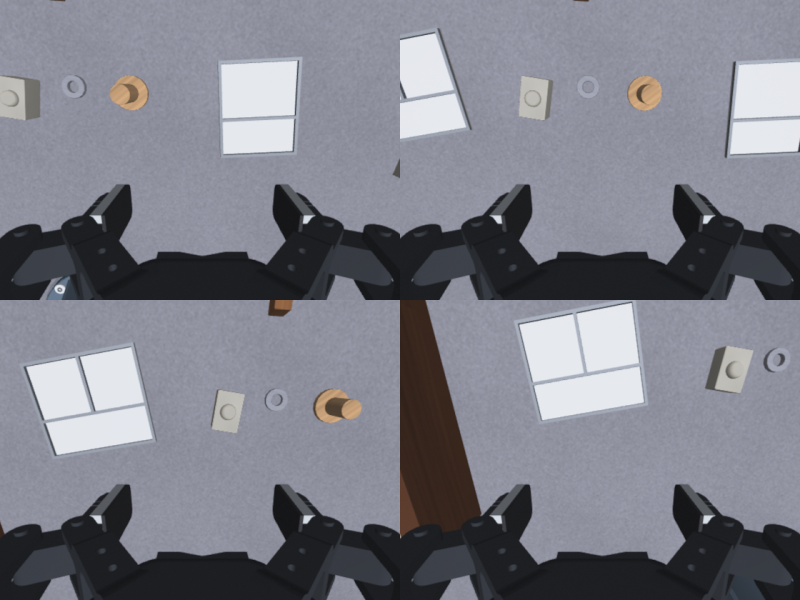

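The four wrist views show tray_two in the upper-left tile at (260,107) and tray_three in the lower tiles at (90,400) and (580,360). The key block, ring and former sit in the near row. I'll shoot the far row the same way and then measure everything.

```bash
python3 - <<'E'
from h import *
import pickle
V=pickle.load(open('V.pkl','rb'))
for i,(x,y) in enumerate([(.58,.20),(.58,.06),(.58,-.06),(.58,-.20)]):
    r.move_to([x,y,.27],down(0)); V[4+i]=shot("wrist")
pickle.dump(V,open('V.pkl','wb'))
cv2.imwrite('pics/w2.png',cv2.resize(np.vstack([np.hstack([V[4]['im'],V[5]['im']]),np.hstack([V[6]['im'],V[7]['im']])])[:,:,::-1],(800,600),interpolation=cv2.INTER_AREA))
print(r.current_t())
E
cat > m.py <<'E'
from h import *
import pickle
V=pickle.load(open('V.pkl','rb'))
def project(d,P):
    c=np.linalg.inv(d['W'])@np.r_[P,1];fx,fy,cx,cy=d['K'];return np.array([fx*c[0]/c[2]+cx,fy*c[1]/c[2]+cy])
def cloud(d):
    h,w=d['dep'].shape;u,v=np.meshgrid(np.arange(w),np.arange(h))
    o,ra=rays(d,np.c_[u.ravel(),v.ravel()]);return (o+ra*d['dep'].reshape(-1,1)).reshape(h,w,3)
def top(d,c,rad,dz=.004,zlo=None):
    "raised patch around c: top level, its contour and pixel rect"
    X=cloud(d);m=(np.hypot(X[...,0]-c[0],X[...,1]-c[1])<rad)&(X[...,2]>.006)&(d['dep']>0)
    if m.sum()<60: return
    z=np.percentile(X[...,2][m],97) if zlo is None else zlo
    t=(m&(abs(X[...,2]-z)<dz)).astype(np.uint8)
    cs,_=cv2.findContours(t,cv2.RETR_EXTERNAL,cv2.CHAIN_APPROX_NONE);k=max(cs,key=cv2.contourArea)
    if (k.reshape(-1,2).min()<2) or k[:,0,0].max()>557: return
    zm=np.median(X[...,2][t>0]); return k.reshape(-1,2),zm
E
cat > run.py <<'E'
from m import *
C=dict(short=(.652,.188,.08,None),long=(.647,.006,.08,None),angle=(.651,-.204,.05,None),key=(.448,.08,.055,.036),former=(.45,-.088,.05,None),jar=(.647,.098,.035,None),bung=(.64,-.101,.035,None))
for n,(x,y,rad,zl) in C.items():
    got=[]
    for i in range(8):
        u=project(V[i],(x,y,.03))
        if not(30<u[0]<530 and 10<u[1]<250): continue
        t=top(V[i],(x,y),rad,zlo=zl)
        if t is None: continue
        k,z=t
        (a,b),(w,h),an=cv2.minAreaRect(onplane(V[i],k,z).astype(np.float32))
        got.append((V[i],cv2.minAreaRect(k.astype(np.float32))[0]))
        if w<h: w,h,an=h,w,an+90
        print(n,i,'depth z %.4f c %.4f %.4f size %.4f %.4f ang %.1f'%(z,a,b,w,h,(an+90)%180-90))
    if len(got)>1: print('   tri',tri(got).round(4))
for i in [0,1,2,3]:
    hsv=cv2.cvtColor(V[i]['im'],cv2.COLOR_RGB2HSV)
    m=((hsv[...,2]>205)&(hsv[...,1]<40)).astype(np.uint8);m=cv2.morphologyEx(m,cv2.MORPH_OPEN,np.ones((3,3)))
    X=cloud(V[i])
    cs,_=cv2.findContours(m,cv2.RETR_EXTERNAL,cv2.CHAIN_APPROX_NONE)
    for k in cs:
        k=k.reshape(-1,2)
        if cv2.contourArea(k)<1200 or k[:,0].min()<2 or k[:,0].max()>557 or k[:,1].min()<2: continue
        (a,b),(w,h),an=cv2.minAreaRect(onplane(V[i],k,.003).astype(np.float32))
        if w<h: w,h,an=h,w,an+90
        px=cv2.minAreaRect(k.astype(np.float32))[0]
        print('bay',i,'c %.4f %.4f size %.4f %.4f ang %.1f'%(a,b,w,h,(an)%180),np.round(px,1),'z',np.round(np.median(X[int(px[1])-3:int(px[1])+4,int(px[0])-3:int(px[0])+4,2]),4))
E
python3 run.py
```

```text
7.0167
short 4 depth z 0.3464 c 0.6008 0.2170 size 0.0173 0.0055 ang -90.0
short 5 depth z 0.0501 c 0.6454 0.1113 size 0.0222 0.0050 ang -2.1
short 6 depth z 0.0501 c 0.6462 0.1110 size 0.0214 0.0050 ang -7.5
   tri [0.6432 0.09   0.3296]
long 4 depth z 0.0340 c 0.6488 0.0097 size 0.1242 0.0249 ang -3.2
long 5 depth z 0.3469 c 0.6014 0.0443 size 0.0173 0.0061 ang -89.9
long 6 depth z 0.3462 c 0.6017 -0.0424 size 0.0175 0.0062 ang -89.9
   tri [0.5886 0.043  0.284 ]
angle 6 depth z 0.0500 c 0.6370 -0.1968 size 0.0406 0.0083 ang 69.6
angle 7 depth z 0.3470 c 0.6022 -0.2094 size 0.0064 0.0040 ang -23.5
   tri [ 0.6356 -0.1454  0.3457]
key 1 depth z 0.0362 c 0.4488 0.0814 size 0.0597 0.0404 ang -9.3
key 2 depth z 0.0361 c 0.4491 0.0826 size 0.0597 0.0399 ang -9.4
key 3 depth z 0.0361 c 0.4489 0.0841 size 0.0598 0.0417 ang -9.5
   tri [0.4495 0.0823 0.0335]
former 0 depth z 0.0602 c 0.4551 -0.0875 size 0.0274 0.0271 ang 42.6
former 1 depth z 0.3336 c 0.4164 -0.0518 size 0.0099 0.0079 ang -2.5
former 2 depth z 0.0599 c 0.4553 -0.0857 size 0.0283 0.0274 ang 81.0
   tri [ 0.4306 -0.0776  0.2
[... 346 characters left out ...]
344 0.0341 ang 46.3
bung 7 depth z 0.0301 c 0.6438 -0.0989 size 0.0347 0.0344 ang 42.6
   tri [ 0.6442 -0.0983  0.0275]
bay 0 c 0.3840 -0.2931 size 0.1175 0.0550 ang 92.7 [361.1 190.3] z 0.003
bay 0 c 0.4591 -0.2895 size 0.1178 0.0835 ang 92.6 [363.  124.9] z 0.0032
bay 2 c 0.4140 0.2912 size 0.1679 0.0557 ang 99.8 [138.6 182.5] z 0.0033
bay 2 c 0.4800 0.3475 size 0.0839 0.0795 ang 9.8 [ 82.  124.7] z 0.0036
bay 2 c 0.4950 0.2609 size 0.0839 0.0809 ang 9.8 [156.6 111. ] z 0.0032
bay 3 c 0.4141 0.2907 size 0.1688 0.0556 ang 99.8 [265.5 130.8] z 0.0032
bay 3 c 0.4803 0.3460 size 0.0840 0.0825 ang 9.8 [212.4  67.8] z 0.0034
bay 3 c 0.4950 0.2606 size 0.0842 0.0820 ang 9.8 [292.6  52.6] z 0.0034
```

View pics/w2.png

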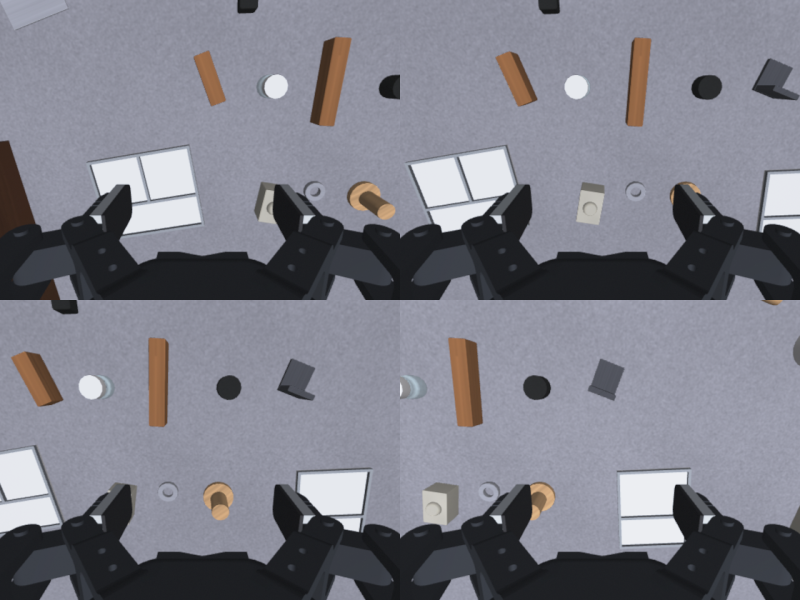

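The views show the short bar (210,78), long bar (330,82) and angle plate (600,375 in the lower-right tile). The gripper fingers got into some of my masks, so I'm capping the height.

```bash
sed -i "s/(X\[...,2\]>.006)/(X[...,2]>.006)\&(X[...,2]<.07)/" m.py; sed -i "s/short=(.652,.188,.08/short=(.652,.188,.055/" run.py; python3 run.py | grep -A1 -E "short|long|angle|former"|grep -v key
python3 - <<'E'
from m import *
# angle-plate foot (z 8mm)
for i in (6,7):
    X=cloud(V[i]);m=(np.hypot(X[...,0]-.651,X[...,1]+.204)<.05)
    f=X[m&(X[...,2]>.006)&(X[...,2]<.010)];t=X[m&(X[...,2]>.045)&(X[...,2]<.06)]
    print(i,'foot',f.mean(0).round(4),cv2.minAreaRect(f[:,:2].astype(np.float32)),'wall',t.mean(0).round(4))
E
```

```text
short 4 depth z 0.0341 c 0.6551 0.1901 size 0.0745 0.0239 ang 20.6
short 5 depth z 0.0342 c 0.6551 0.1891 size 0.0745 0.0244 ang 20.6
short 6 depth z 0.0343 c 0.6550 0.1884 size 0.0747 0.0252 ang 20.7
   tri [0.6561 0.1905 0.0316]
long 4 depth z 0.0340 c 0.6488 0.0097 size 0.1242 0.0249 ang -3.2
long 5 depth z 0.0341 c 0.6488 0.0087 size 0.1241 0.0240 ang -3.1
long 6 depth z 0.0443 c 0.6451 0.0829 size 0.0197 0.0054 ang 2.5
   tri [0.6491 0.0416 0.122 ]
angle 6 depth z 0.0500 c 0.6370 -0.1968 size 0.0406 0.0083 ang 69.6
angle 7 depth z 0.0502 c 0.6370 -0.1976 size 0.0398 0.0079 ang 69.5
   tri [ 0.637  -0.1974  0.0482]
--
former 0 depth z 0.0602 c 0.4551 -0.0875 size 0.0274 0.0271 ang 42.6
former 1 depth z 0.0601 c 0.4552 -0.0862 size 0.0269 0.0264 ang 2.5
former 2 depth z 0.0599 c 0.4553 -0.0857 size 0.0283 0.0274 ang 81.0
   tri [ 0.4553 -0.0867  0.0579]
6 foot [ 0.6625 -0.2058  0.0081] ((0.65687495470047, -0.20442020893096924), (0.040162306278944016, 0.05019212141633034), 68.86791229248047) wall [ 0.6371 -0.1966  0.0498]
7 foot [ 0.6605 -0.2063  0.0082] ((0.6604098081588745, -0.2062976360321045), (0.039944570511579514, 0.04208992421627045), 69.40448760986328) wall [ 0.6371 -0.1974  0.0501]
```

```bash
cat > pp.py <<'E'
from h import *
J6=lambda p,yaw: abs((np.arctan2(p[1],p[0])+np.pi/2-yaw+np.pi)%(2*np.pi)-np.pi)
def quat(p,deg):
    a=np.radians(deg); return down(min((a,a+np.pi),key=lambda y:J6(p,y)))
def pick(p,deg,z,width,sq=50,hi=.22):
    q=quat(p,deg); r.set_gripper(min(1,(width+.028)/.085)); r.move_to([*p,hi],q)
    r.move_linear([*p,z+.05],vel=.3); r.move_linear([*p,z],vel=.08)
    r.set_gripper(0,squeeze=sq); r.sleep(.2)
    print('gripped mm',r.current_opening()*85,'F',r.current_finger_force(),'contact',np.round(r.current_contact_force(),1))
    r.move_linear([*p,z+.04],vel=.1); r.move_linear([*p,hi],vel=.3)
    print('held mm',r.current_opening()*85,np.round(r.current_contact_force(),1))
def place(p,deg,z,width,hi=.22,q=None):
    q=quat(p,deg) if q is None else q; r.move_to([*p,hi],q)
    r.move_linear([*p,z+.03],vel=.3); r.move_linear([*p,z+.001],vel=.05)
    print('before release',np.round(r.current_contact_force(),1),r.current_opening()*85)
    r.set_gripper(min(1,(width+.018)/.085)); r.sleep(.2)
    r.move_linear([*p,z+.06],vel=.12); r.move_linear([*p,hi],vel=.3); print('t',r.current_t())
E
python3 - <<'E'
from pp import *
import pickle
pick((.6488,.0083),-3.1,.034,.024)
place((.414,.2908),99.8,.037,.024)
r.move_to([.36,.27,.27],down(0)); d=shot('wrist'); cv2.imwrite('pics/a.png',d['im'][:,:,::-1])
E
```

```text
gripped mm 22.555611913310102 F 50.2519816160202 contact [-0.2  0.4  5.8]
held mm 23.133086910968185 [-0.5  1.  -1.8]
before release [ 0.2 -0.7 -0.4] 22.909453325820586
t 17.7083
```

View pics/a.png

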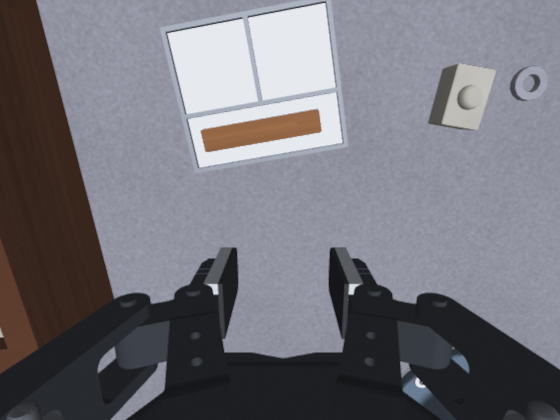

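The long bar lies in the middle of the narrow bay at (262,130). Next are the former and the angle plate.

Run:
```python
from pp import *
pick((.4552,-.0868),0,.046,.028,sq=40)
place((.480,.3462),9.8,.049,.028)
pick((.637,-.1975),69.5,.042,.008,sq=70)
print(np.degrees(R.from_quat(r.current_ee_rot()).as_euler('xyz')))
place((.4743,.2572),99.8,.045,.008)
r.move_to([.36,.27,.27],down(0)); d=shot('wrist'); cv2.imwrite('pics/b.png',d['im'][:,:,::-1])
```

```text
gripped mm 26.607353308531792 F 39.012667536735535 contact [-1.   1.1  6.1]
held mm 26.11046478189627 [-1.1 -0.3 -1. ]
before release [-0.7  0.1  0.1] 26.428857102780825
t 29.2083
gripped mm 7.0878861344274995 F 69.09866094589233 contact [-1.4  1.   6.3]
held mm 6.909615914461186 [ 0.4  0.2 -3.5]
[-1.79894414e+02 -2.03811259e-04  6.94981065e+01]
before release [-0.1 -0.5 -2. ] 7.039024944267196
t 39.4083
```

View pics/b.png

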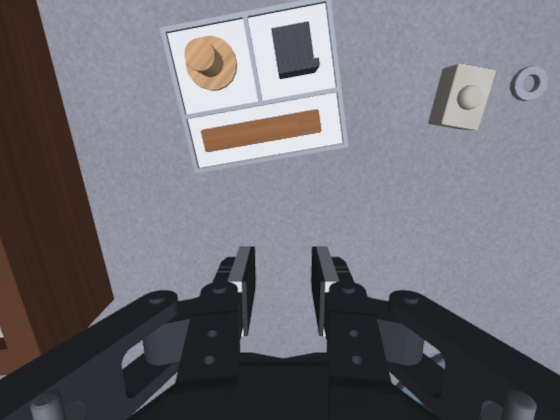

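The former (212,62) and the angle plate (295,52) stand inside their bays. Next are the short bar and the key block.

```bash
python3 - <<'E'
from pp import *
pick((.6551,.1897),20.6,.034,.024)
place((.384,-.293),92.7,.037,.024)
pick((.4490,.0822),-9.4,.036,.040,sq=60)
place((.4591,-.2895),92.6,.039,.040)
r.move_to([.38,-.25,.27],down(0)); d=shot('wrist')
r.move_to([.44,.27,.30],down(0)); e=shot('wrist')
s=shot('top'); sc=shot('scene')
cv2.imwrite('pics/c.png',cv2.resize(np.vstack([np.hstack([d['im'],e['im']]),np.hstack([s['im'],sc['im']])])[:,:,::-1],(800,600),interpolation=cv2.INTER_AREA))
import pickle; pickle.dump({0:d,1:e},open('V2.pkl','wb'))
E
python3 - <<'E'
import m,pickle
from m import *
W=pickle.load(open('V2.pkl','rb'))
for n,i,c,zl,rad in [('key',0,(.4591,-.2895),.039,.055),('short',0,(.384,-.293),.037,.05),('long',1,(.414,.291),.037,.075),('angle',1,(.495,.261),.053,.05),('former',1,(.480,.346),.063,.05),('former foot',1,(.480,.346),.013,.04)]:
    t=top(W[i],c,rad,zlo=zl)
    if t is None: print(n,None);continue
    k,z=t; print(n,round(float(z),4),cv2.minAreaRect(onplane(W[i],k,z).astype(np.float32)))
E
```

```text
gripped mm 23.067544690179545 F 50.24699091911316 contact [-1.   0.5  5.9]
held mm 23.171659268124014 [-0.5  0.2 -1.1]
before release [ 0.5  0.1 -0.2] 23.03650557546723
t 50.8917
gripped mm 38.40340891547277 F 61.28048658370972 contact [-2.  -0.4  9.6]
held mm 38.91813552844602 [ 0.2 -0.6 -1.8]
before release [-0.7  0.8  0.4] 38.5124698572775
t 60.325
key 0.0391 ((0.4607143700122833, -0.28545892238616943), (0.039758406579494476, 0.059323444962501526), 2.6801962852478027)
short 0.037 ((0.38662925362586975, -0.2940331697463989), (0.02426993101835251, 0.07456159591674805), 2.70495867729187)
long 0.037 ((0.41636577248573303, 0.29423967003822327), (0.024545328691601753, 0.1243489608168602), 9.876235008239746)
angle 0.0531 ((0.47696441411972046, 0.25654253363609314), (0.008329298347234726, 0.03962597995996475), 9.765912055969238)
former 0.0632 ((0.4842473864555359, 0.34734299778938293), (0.02779216319322586, 0.026109114289283752), 89.97607421875)
former foot 0.0146 ((0.4847918152809143, 0.3464413285255432), (0.0526980496942997, 0.051735587418079376), 17.950138092041016)
```

View pics/c.png

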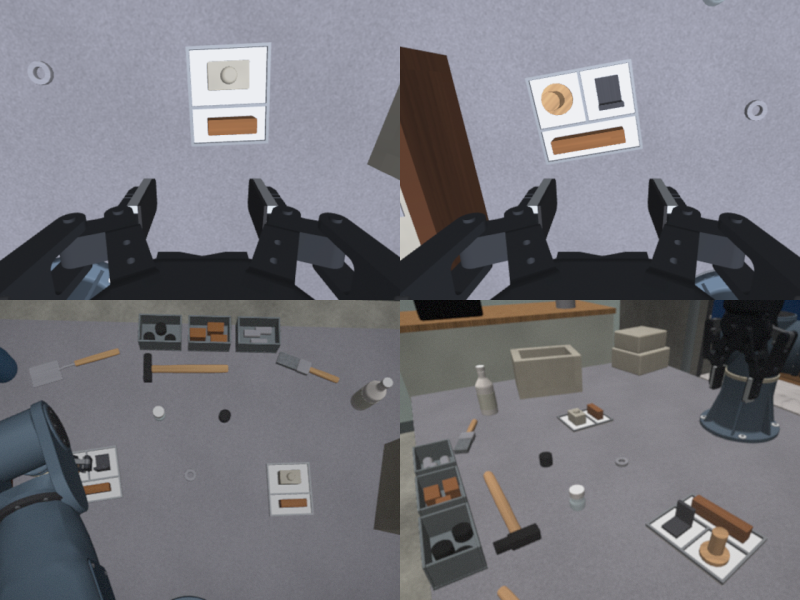

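The pictures show all five pieces inside their bays and upright. The measured tops are 3 mm above their heights on the table, so each piece is flat on its tray floor. The bung, ring and jar have not moved.

```bash
python3 -c "
from cell import r
print(r.hand_in(), r.current_t())"
```

```text
the job is handed in; nothing more can be done
the job is handed in; nothing more can be done
```

Both kits are made up and the job is handed in, with about 62 of the 120 s used: all five pieces sit flat and upright in their bays, and the bung, ring and jar were not touched.

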